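Charge the stud feeder

ROBOT

A 7-joint arm with a two-finger parallel gripper is mounted at the origin on the work surface. World frame = base frame: x ahead of the robot, y to its left, z up, the work surface at z = 0. Lengths are in m, angles in rad, forces in N, time in s.
With the tool pointing down it reaches from about 0.4 to 0.85 m from the base axis. Payload 4.5 kg.
Tool frame: the origin (TCP) lies midway between the tips of the shut fingers; the grasp point (between the pads) lies 19 mm behind it; z points along the fingers, y is the line along which they close (so a half turn about z gives the same grasp; the last joint's range is limited). The gripper opens to 88 mm and grips with 3 to 60 N. Pads are 18 mm wide; open, the fingers measure 123 mm over their backs; the gripper's body (75 mm by 187 mm) begins 45 mm behind the grasp point.
Start: joints at [1.178, 0.689, -0.195, 1.565, 0.157, 0.902, -0.215], TCP at [0.259, -0.569, 0.239] pointing down, gripper open.
Joint ranges: [-3.01, 3.01], [-0.46, 2.08], [-1.47, 1.51], [0.13, 2.56], [-1, 4.14], [0.04, 2.09], [-2.66, 2.66]. Speed limits (rad/s): [2.57, 2.57, 3.14, 3.14, 3.14, 3.14, 3.14].

INTERFACE

Orientations are given as a unit quaternion [x, y, z, w].
In Python, from plant import r gives the robot as it stands.
- The arm moves only by the tool move_arm, never from a script. Its argument "targets" is a list that holds one entry, the list of rows, each a list of 7 numbers: the opening, from 0 (shut) to 1 (fully open), then the shift along the tool's x, y, z in mm, then the turn, a rotation vector about the tool's x, y, z in degrees. In form: [[[claw, dx, dy, dz, ax, ay, az], ...]]. A call has 1 to 10 rows; each row is the pose to reach, as a shift and turn from the pose commanded when the call began, along the tool's axes at that moment; what a row does not reach only later rows make up. A row lasts 1/8 s, in which the tool goes at most 62.5 mm and 10.7 degrees, less where a joint would pass 70% of its speed; a pose out of reach is approached as far as the arm can. A call with a gripper value outside its range is refused whole. The fingers move at their own pace and stop on an object; "newtons" is the grip in N (left out, the last holds). Time passes only in rows, so rows that repeat a pose let the fingers close. It gives the time, the measured TCP pose, the force, the opening and the grip force at its end, in the units of the state.
- r.get_state(): the state, without advancing time (a new reading comes with each control period).
- r.snapshot(name): name is "side" or "top"; returns the picture (384x512x3 uint8, red, green, blue); there is no depth.
- r.camera_info(name): a dict with "fx", "fy", "cx", "cy" (pixels), "R" (3x3) and "t" (3): a world point X has camera coordinates R X + t. Camera axes: x right, y down, z forward; pixel columns grow to the right and rows downward; lengths in m; the calibration is good to about 2 mm. A picture is of the moment at which its call begins. camera_info takes no time and is no camera call.
- r.finish_job(): hands the job in; it is judged then, once.
The state is a dict: "clock": time; "q": joint angles; "qd": joint speeds; "joint_torque": joint torques, N m; "tool_pos": TCP position; "eef_rot": TCP orientation; "contact_force": force on the tool from outside, world axes, zero at the start; "moment": the same for the moment, N m; "opening": opening from 0.0 (shut) to 1.0 (fully open); "finger_force": force on a finger pad.
Only numpy, scipy, OpenCV 4.12 (cv2) and the standard library are available. Lean on these libraries where they do the work, as an engineer would, in place of code of your own. Each camera call takes 0.05 s, during which the arm holds its last target. There are 200 camera calls.

TASK

Pour all six brass ball studs from the small steel cup into the bowl of the stud feeder and stand the empty cup upright on the bench again. Then turn the feeder's knob clockwise until its pointer points at the long index mark. Leave the other things on the bench where they are.

Things in the scene. Friction and masses are not known exactly. Their poses are not given: they have to be found in the camera images.
- cup: straight round steel cup without a handle that holds the studs: 64 outside diameter, 60 high, wall 3, inner floor 4 above its underside; origin at the centre of its underside, z up its axis (sizes in mm)
- cup_rim (a point): centre of the cup's mouth, 60 above its underside (sizes in mm)
- stud0: smooth polished brass ball stud: a ball 16 in diameter on a flat foot 14 across, 19 tall in all, 20 g; one of six alike that stand in the cup; origin at the centre of the ball, 11 above the foot's underside (sizes in mm)
- stud1: smooth polished brass ball stud: a ball 16 in diameter on a flat foot 14 across, 19 tall in all, 20 g; one of six alike that stand in the cup; origin at the centre of the ball, 11 above the foot's underside (sizes in mm)
- stud2: smooth polished brass ball stud: a ball 16 in diameter on a flat foot 14 across, 19 tall in all, 20 g; one of six alike that stand in the cup; origin at the centre of the ball, 11 above the foot's underside (sizes in mm)
- stud3: smooth polished brass ball stud: a ball 16 in diameter on a flat foot 14 across, 19 tall in all, 20 g; one of six alike that stand in the cup; origin at the centre of the ball, 11 above the foot's underside (sizes in mm)
- stud4: smooth polished brass ball stud: a ball 16 in diameter on a flat foot 14 across, 19 tall in all, 20 g; one of six alike that stand in the cup; origin at the centre of the ball, 11 above the foot's underside (sizes in mm)
- stud5: smooth polished brass ball stud: a ball 16 in diameter on a flat foot 14 across, 19 tall in all, 20 g; one of six alike that stand in the cup; origin at the centre of the ball, 11 above the foot's underside (sizes in mm)
- feeder: stud feeder, fixed to the bench: base plate 190 (its x) by 330 (its y) by 15 high, origin at the centre of its underside; on its +y half a round drum with an open steel bowl, on its -y half a control box 130 wide and 115 high at the back whose panel slopes at 35 degrees, falling towards its -x side, and carries the knob (sizes in mm)
- bowl_in (a point): centre of the bowl's inner floor, 102 above the bench; frame like the feeder's. The bowl widens from 88 inside at the floor to 132 inside at the rim (sizes in mm)
- bowl_rim (a point): centre of the bowl's mouth, 152 above the bench; rim 140 outside, wall 4 (sizes in mm)
- knob_grip (a point): grip point of the feed knob: on its axis, 29 above the panel; z points out of the panel along the knob's axis (35 degrees from vertical), x along the grip bar towards its pointer. The knob is a black disc 46 across and 8 high under an upright grip bar 44 long, 12 wide, its top 37 above the panel; white line along the pointer half of the bar and a white nib at the disc's edge (sizes in mm)
- feed_knob (a joint): angle of the knob, rad: 0 when the pointer points straight up the slope, growing clockwise as seen looking at the panel; the long index mark (a dark line 24 long and 4 wide, starting 31 from the axis; the other ticks are only 6 long) is at 1.35. Stops at -0.3 and 2.4 (sizes in mm)
- mug: white ceramic mug, 80 across, 90 high, handle on its own +y side (about 30 beyond the wall); bystander, origin at the centre of its underside (sizes in mm)
- tape: roll of paper tape lying flat, 90 across, 24 high; bystander, origin at the centre of its underside (sizes in mm)
- glue: closed white bottle, 52 across, 130 high; bystander, origin at the centre of its underside (sizes in mm)
- mallet: hammer lying on the bench, 250 long along its own x; bystander, origin near its middle, at its underside (sizes in mm)
- awl: slim screwdriver-shaped tool lying on the bench, 160 long along its own x; bystander, origin near its middle, at its underside (sizes in mm)
Things that resemble listed ones, but are neither listed nor needed, are in the scene too. Several things have the shape of the cup; the one meant has the colours described above.

How it is judged:
On the way, in this order (a step that is already met when the one before it is completed fails the run):
1. the cup is tipped by more than 50 degrees over the bowl (angle between cup's own z axis and vertical above 0.87 rad and horizontal distance between cup_rim and bowl_in below 0.12 m and height (world z) of cup above 0.1 m), for 0.1 s.
2. all six studs lie in the bowl (horizontal distance between each of stud0, stud1, stud2, stud3, stud4, stud5 and bowl_in below 0.07 m and z of stud0 in the frame of bowl_in between 0 and 0.045 m and z of stud1 in the frame of bowl_in between 0 and 0.045 m and z of stud2 in the frame of bowl_in between 0 and 0.045 m and z of stud3 in the frame of bowl_in between 0 and 0.045 m and z of stud4 in the frame of bowl_in between 0 and 0.045 m and z of stud5 in the frame of bowl_in between 0 and 0.045 m), for 0.2 s.
3. the cup stands upright on the bench, let go (angle between cup's own z axis and vertical below 0.1 rad and height (world z) of cup between -0.008 and 0.008 m and linear speed of cup below 0.03 m/s and contact force between the fingers and cup below 0.1 N), for 0.2 s.
4. the knob's pointer is at the long index mark (value of joint feed_knob between 1.23 and 1.47 rad), for 0.2 s.
At the end, for the whole second after the job is handed in: All six studs lie in the feeder's bowl (ball centres within 70 mm of its centre line and 0 to 45 mm above its inner floor); the cup stands upright (within 0.1 rad) on the bench top, released and at rest; the knob rests within 0.12 rad of the long index mark (joint 1.35) (all of step 2 and all of step 3 and all of step 4 and velocity of joint feed_knob between -0.05 and 0.05 rad/s); the robot touches nothing.
It fails at once if the mug is moved by more than 30 mm (distance of mug from where it was at the start of the episode above 0.03 m).
It fails at once if the tape is moved by more than 30 mm (distance of tape from where it was at the start of the episode above 0.03 m).
It fails at once if the glue is moved by more than 30 mm (distance of glue from where it was at the start of the episode above 0.03 m).
It fails at once if the mallet is moved by more than 30 mm (distance of mallet from where it was at the start of the episode above 0.03 m).
It fails at once if the awl is moved by more than 30 mm (distance of awl from where it was at the start of the episode above 0.03 m).
It also fails if it takes over 72 s, if anything falls off the work surface, if the arm or the gripper's body presses on something with over 40 N, if the wrist force passes 120 N, or if a joint passes its speed limit or range.

## Working session

There is one attempt and no reset: what is moved stays moved. The work goes in short steps, Python scripts to look and compute and a tool call to move; the robot and the scene stay as the last step left them, time stands still between calls to the robot, and variables do not carry over. Pictures are saved under pics/ and viewed, at most 10 in all, crops included, and the job is handed in when it is done.

Besides the shell and the picture viewer there is one more tool, called after "Emit:" as name(argument=value, ...) on one line, values as JSON. move_arm: Moves the arm, as the interface text tells. Its arguments: {"type":"object","properties":{"targets":{"type":"array","items":{"type":"array","items":{"type":"array","items":{"type":"number"}}}},"newtons":{"type":"number"}},"required":["targets"]}

```bash
mkdir -p pics; ls; python3 - <<'E'
from plant import r
import cv2,numpy as np
for n in("top","side"):
    im=r.snapshot(n);cv2.imwrite(f"pics/{n}0.png",im[:,:,::-1]);
    c=r.camera_info(n);R=np.array(c["R"]);print(n,c["fx"],c["cx"],c["cy"],R.round(3).tolist(),(-R.T@c["t"]).round(3))
s=r.get_state();print(s["clock"],s["tool_pos"],s["eef_rot"],s["opening"])
E
```

```text
pics
top 354.1859063444295 255.73595578688224 192.73061858803229 [[-0.015, -1.0, -0.015], [-0.994, 0.017, -0.104], [0.105, 0.013, -0.994]] [0.455 0.009 1.124]
side 386.6360747613428 254.68803487914894 192.4964769041274 [[-0.995, -0.099, 0.006], [-0.059, 0.538, -0.841], [0.08, -0.837, -0.542]] [0.503 0.895 0.679]
0.1 [ 0.25845775 -0.56844413  0.23798364] [ 9.77306255e-01  2.11829654e-01 -2.24817522e-04 -7.94066966e-04] 1.000623784516284
```

View pics/top0.png

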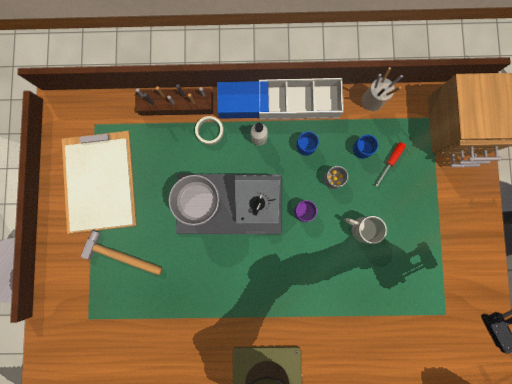

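View pics/side0.png

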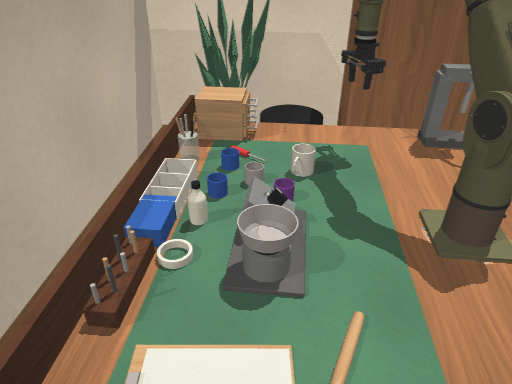

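The top view shows the arm outside the scene. Candidates for the cup are:
- steel with brass inside, at top (337,177)
- blue at (307,143)
- blue at (366,147)
- purple at (305,211)
- mug at (370,230)
- pen holder at (380,93)

I choose (337,177) and will check it in a crop.

```bash
cat > h.py <<'E'
from plant import r
import cv2,numpy as np
from scipy.spatial.transform import Rotation as Ro
def ray(n,p):
    c=r.camera_info(n);R=np.array(c["R"]);d=R.T@[(p[0]-c["cx"])/c["fx"],(p[1]-c["cy"])/c["fy"],1];return -R.T@np.array(c["t"]),d
def onz(n,p,z):
    o,d=ray(n,p);return o+d*(z-o[2])/d[2]
def two(p,q):
    (a,u),(b,v)=ray("top",p),ray("side",q)
    s=np.linalg.lstsq(np.c_[u,-v],b-a,rcond=None)[0];P,Q=a+u*s[0],b+v*s[1];return (P+Q)/2,np.linalg.norm(P-Q)
def px(n,X):
    c=r.camera_info(n);v=np.array(c["R"])@X+c["t"];return np.array([c["fx"]*v[0]/v[2]+c["cx"],c["fy"]*v[1]/v[2]+c["cy"]])
E
python3 - <<'E'
import cv2,numpy as np
t=cv2.imread("pics/top0.png");s=cv2.imread("pics/side0.png")
f=lambda im,x,y,w,h,k:cv2.resize(im[y:y+h,x:x+w],(w*k,h*k),interpolation=cv2.INTER_CUBIC)
a=f(t,165,160,130,80,6)[:, :780]; b=f(t,317,157,40,40,6); c=f(s,225,155,70,40,7)[:240]
o=np.zeros((600,780,3),np.uint8);o[:360]=cv2.resize(a,(780,480))[60:420];o[360:,:240]=b;o[360:,250:740]=c[:240]
cv2.imwrite("pics/crop1.png",o)
E
```

```text
(no output)
```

View pics/crop1.png

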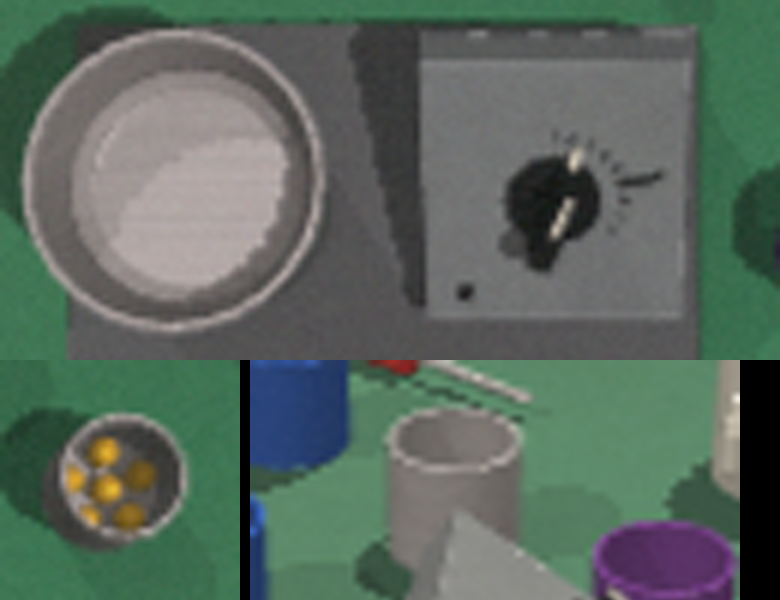

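The crop confirms the choice: a steel cup with six brass balls, mouth at about top (337.7,176.7) and side (254.3,166.4). The knob nib is at about (261,196), the disc at (257,203), and the long mark runs from (268,201) to (275.5,199).

```bash
python3 - <<'E'
from h import *
np.set_printoptions(precision=4,suppress=True)
c=onz("top",(337.7,176.7),.06);print("cup",c,two((337.7,176.7),(254.3,166.4)))
print("bowl",onz("top",(194,200),.152), two((194,200),(267.5,220)))
t=cv2.imread("pics/top0.png").astype(int)
g=(t[:,:,1]-t[:,:,2]>25)
pts=lambda cols,r0,d:[(x,next(y for y in range(r0,r0+d*30,d) if g[y,x])) for x in cols]
bot=pts(range(195,276,4),222,1); top=pts(range(225,275,4),190,-1)
right=[(next(x for x in range(270,300) if g[y,x]),y) for y in range(180,230,4)]
for nm,p in(("bot",bot),("right",right),("top",top)):
    W=np.array([onz("top",(a,b),.015) for a,b in p]);vx,vy,x0,y0=cv2.fitLine(W[:,:2].astype(np.float32),cv2.DIST_L1,0,.01,.01).ravel()
    print(nm,np.degrees(np.arctan2(vy,vx)),x0,y0)
for q,Y in(("purple",(305.5,211)),("blue1",(308,143)),("blue2",(366,147)),("mug",(370,230))):print(q,onz("top",Y,.06))
print("awl",onz("top",(378,184),.01),onz("top",(402,145),.02),"glue",onz("top",(258,127),.13))
E
```

```text
cup [ 0.6115 -0.2259  0.06  ] (array([ 0.6124, -0.227 ,  0.0553]), np.float64(0.0005121782422634306))
bowl [0.5398 0.1924 0.152 ] (array([0.5404, 0.1925, 0.1516]), np.float64(0.0011547960160874123))
bot 89.14429 0.4430954 0.06882727
right -1.1998348 0.46224776 -0.056743573
top 88.99974 0.63470185 0.040039852
purple [ 0.5092 -0.1256  0.06  ]
blue1 [ 0.7172 -0.1394  0.06  ]
blue2 [ 0.7014 -0.3155  0.06  ]
mug [ 0.4497 -0.3154  0.06  ]
awl [ 0.5934 -0.3628  0.01  ] [ 0.715  -0.4413  0.02  ] glue [0.7496 0.0125 0.13  ]
```

Emit:
move_arm(targets=[[[1,50,-18,0,0,0,0],[1,100,-36,0,0,0,5],[1,150,-54,0,0,0,10],[1,200,-72,0,0,0,15],[1,250,-90,0,0,0,20],[1,300,-108,0,0,0,25],[1,350,-126,0,0,0,25],[1,400,-144,0,0,0,25],[1,440,-158,0,0,0,25],[1,463,-165,0,0,0,25]]])

```text
clock: 1.35
tool_pos: [0.6133, -0.2243, 0.2382]
eef_rot: [1.0, -0.003, -0.0, -0.001]
contact_force: [-0.6, 0.1, -0.5]
opening: 1.003
finger_force: 0.0
```

```bash
python3 - <<'E'
from h import *
import itertools,json
np.set_printoptions(precision=4,suppress=True)
s=r.get_state();Q=np.array([[1.178,.689,-.195,1.565,.157,.902,-.215],s["q"]]);
P=np.array([[.2585,-.5684,.238],s["tool_pos"]]);E=[Ro.from_quat([.97731,.21183,-.0002,-.0008]),Ro.from_quat(s["eef_rot"])]
print(s["q"],s["tool_pos"],E[1].as_quat())
json.dump([Q.tolist(),P.tolist(),[e.as_quat().tolist() for e in E]],open("fit.json","w"))
# alternate z,y axes; base rotation Rz(a), end rotation Rz(b)
best=[]
for sg in itertools.product([1,-1],repeat=7):
    M=[];
    for q in Q:
        R=Ro.identity();
        for i in range(7):R=R*Ro.from_rotvec(sg[i]*q[i]*np.eye(3)[2 if i%2==0 else 1])
        M.append(R)
    # E = A M B with A,B about z, grid
    for a in np.arange(0,360,5):
        A=Ro.from_euler("z",a,degrees=True)
        B=[(A*m).inv()*e for m,e in zip(M,E)]
        tilt=sum(np.arccos(np.clip(b.as_matrix()[2,2],-1,1)) for b in B); d=(B[0].inv()*B[1]).magnitude()
        best.append((tilt+d,sg,a,np.degrees(B[0].magnitude())))
best.sort(key=lambda t:t[0]);[print(b) for b in best[:6]]
E
```

```text
[ 0.2872  0.7253 -0.0124  1.4787  0.0087  0.9383 -1.3044] [ 0.6133 -0.2243  0.2382] [ 1.     -0.0032 -0.0002 -0.0007]
(np.float64(0.005252986796645742), (-1, 1, -1, 1, -1, 1, -1), np.int64(130), np.float64(140.00503534013805))
(np.float64(0.005252986796811428), (-1, -1, -1, -1, -1, -1, -1), np.int64(310), np.float64(39.99498467328031))
(np.float64(0.0052535923891655865), (-1, 1, -1, 1, -1, 1, -1), np.int64(135), np.float64(135.00503962876238))
(np.float64(0.005253592389425226), (-1, -1, -1, -1, -1, -1, -1), np.int64(315), np.float64(44.994975265744216))
(np.float64(0.005263774332919987), (-1, -1, -1, -1, -1, -1, -1), np.int64(305), np.float64(34.99499664586814))
(np.float64(0.005263774332919992), (-1, 1, -1, 1, -1, 1, -1), np.int64(125), np.float64(145.00503118566695))
```

Emit:
move_arm(targets=[[[1,-1.5,2,10,0,0,-10],[1,-1.5,2,20,0,0,-20],[1,-1.5,2,30,0,0,-30],[1,-1.5,2,40,0,0,-40],[1,-1.5,2,50,0,0,-50],[1,-1.5,2,60,0,0,-60],[1,-1.5,2,70,0,0,-70],[1,-1.5,2,80,0,0,-80],[1,-1.5,2,90,0,0,-90],[1,-1.5,2,100,0,0,-90]]])

```text
clock: 2.6
tool_pos: [0.6095, -0.2306, 0.1379]
eef_rot: [0.712, 0.702, -0.001, -0.0]
contact_force: [-0.5, -0.5, 0.1]
opening: 1.001
finger_force: 0.0
```

```bash
python3 - <<'E'
from h import *
s=r.get_state();print(np.round(s["q"],3),s["tool_pos"].__repr__(),Ro.from_quat(s["eef_rot"]).as_matrix().round(3).tolist())
im=r.snapshot("top");sd=r.snapshot("side")
a=cv2.resize(im[110:260,260:430],None,fx=2.3,fy=2.3);b=cv2.resize(sd[80:230,180:350],None,fx=2.3,fy=2.3)
cv2.imwrite("pics/pre.png",np.hstack([a,b])[:,:,::-1])
E
```

```text
[ 0.512  0.871 -0.422  1.557  0.447  0.812 -0.102] array([ 0.60949551, -0.2306165 ,  0.13789595]) [[0.013, 1.0, -0.001], [1.0, -0.013, -0.0], [-0.0, -0.001, -1.0]]
```

View pics/pre.png

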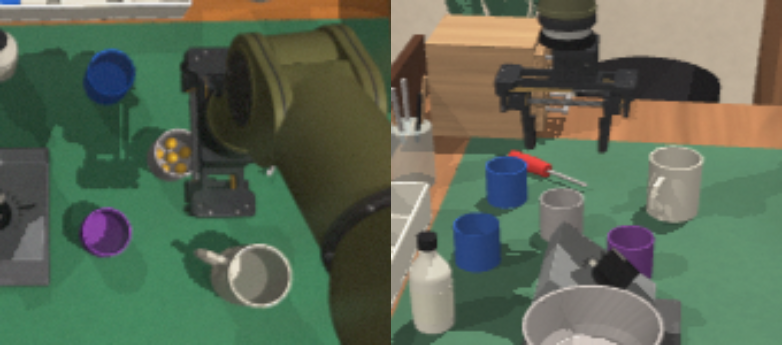

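The gripper is over the steel cup in the views, with the shift explained by parallax, and the fingers straddle clear space. I descend now.

Emit:
move_arm(targets=[[[1,3.5,2,30,0,0,0],[1,3.5,2,60,0,0,0],[1,3.5,2,90,0,0,0],[1,3.5,2,112,0,0,0],[1,3.5,2,112,0,0,0],[0,3.5,2,112,0,0,0],[0,3.5,2,112,0,0,0],[0,3.5,2,112,0,0,0],[0,3.5,2,112,0,0,0],[0,3.5,2,112,0,0,0]]], newtons=35)

```text
clock: 3.95
tool_pos: [0.6136, -0.2259, 0.0279]
eef_rot: [0.711, 0.704, 0.001, 0.001]
contact_force: [0.1, -0.3, 5.6]
opening: 0.707
finger_force: 34.9
```

Emit:
move_arm(targets=[[[0,0,0,-30,0,0,0],[0,0,0,-80,0,0,0],[0,0,0,-130,0,0,0],[0,30,-5,-180,0,0,0],[0,80,-15,-220,0,0,0],[0,130,-25,-250,0,0,0],[0,180,-35,-265,0,0,0],[0,230,-45,-275,0,0,0],[0,280,-55,-275,0,0,0],[0,330,-65,-275,0,0,0]]])

```text
clock: 5.2
tool_pos: [0.5493, 0.1061, 0.3012]
eef_rot: [0.711, 0.704, -0.001, -0.0]
contact_force: [0.7, -0.0, -2.4]
opening: 0.705
finger_force: 34.9
```

```bash
python3 - <<'E'
from h import *
s=r.get_state();print(np.round(s["q"],3),s["tool_pos"],Ro.from_quat(s["eef_rot"]).as_matrix().round(3).tolist())
E
```

```text
[ 0.026  0.56  -0.496  1.674  0.308  0.988 -0.588] [0.54929077 0.1060676  0.3012288 ] [[0.01, 1.0, -0.002], [1.0, -0.01, -0.001], [-0.001, -0.002, -1.0]]
```

Emit:
move_arm(targets=[[[0,10,-5,0,0,-10,0],[0,15,-8,0,0,-20,0],[0,20,-10,0,0,-30,0],[0,25,-10,5,0,-40,0],[0,30,-10,10,0,-50,0],[0,34,-10,15,0,-60,0],[0,38,-10,20,0,-70,0],[0,42,-10,25,0,-80,0],[0,47,-10,25,0,-90,0],[0,52,-10,25,0,-100,0]]])

```text
clock: 6.45
tool_pos: [0.5408, 0.1581, 0.2751]
eef_rot: [-0.455, -0.452, 0.545, -0.54]
contact_force: [1.0, -0.5, -3.0]
opening: 0.705
finger_force: 34.9
```

```bash
python3 - <<'E'
from h import *
s=r.get_state();print(np.round(s["q"],3),s["tool_pos"],Ro.from_quat(s["eef_rot"]).as_matrix().round(3).tolist())
im=r.snapshot("top");sd=r.snapshot("side")
a=cv2.resize(im[110:290,90:290],None,fx=2,fy=2);b=cv2.resize(sd[100:280,170:370],None,fx=2,fy=2)
cv2.imwrite("pics/pour.png",np.hstack([a,b])[:,:,::-1])
E
```

```text
[-0.831  1.283  0.097  1.307  0.901  2.061 -1.073] [0.54075593 0.15807761 0.27513742] [[-0.003, 1.0, -0.008], [-0.177, -0.008, -0.984], [-0.984, -0.002, 0.177]]
```

View pics/pour.png

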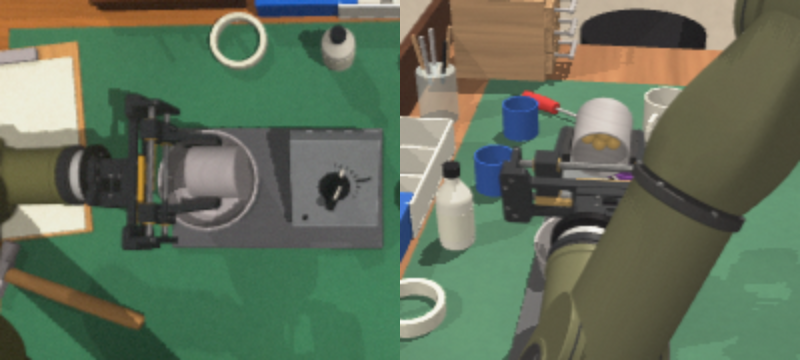

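The cup is tipped about 100° over the bowl and the brass studs are still inside it, visible in the side view. I tip further.

Emit:
move_arm(targets=[[[0,0,0,0,0,-4,0],[0,0,0,0,0,-8,0],[0,0,0,0,0,-12,0],[0,0,0,0,0,-16,0],[0,0,0,0,0,-20,0],[0,0,0,0,0,-20,0],[0,0,0,0,0,-20,0]]])

```text
clock: 7.42
tool_pos: [0.5413, 0.157, 0.2776]
eef_rot: [-0.357, -0.353, 0.614, -0.609]
contact_force: [0.2, 0.5, -0.7]
opening: 0.709
finger_force: 34.9
```

```bash
cat > look.py <<'E'
from h import *
import sys
s=r.get_state();print(np.round(s["q"],3),s["tool_pos"],Ro.from_quat(s["eef_rot"]).as_matrix().round(3).tolist())
im=r.snapshot("top");sd=r.snapshot("side")
for n,i in(("top",im),("side",sd)):
    i16=i.astype(int);m=((i16[:,:,0]-i16[:,:,2]>70)&(i16[:,:,1]-i16[:,:,2]>35)).astype(np.uint8)
    k,_,st,ce=cv2.connectedComponentsWithStats(m)
    print(n,[(ce[j].round().astype(int).tolist(),int(st[j,4])) for j in range(1,k) if st[j,4]>4 and 150<ce[j][0]<320 and 110<ce[j][1]<260])
a=cv2.resize(im[110:290,90:290],None,fx=2,fy=2);b=cv2.resize(sd[100:280,170:370],None,fx=2,fy=2)
cv2.imwrite(f"pics/{sys.argv[1]}.png",np.hstack([a,b])[:,:,::-1])
E
python3 look.py p2
```

```text
[-0.926  1.471  0.39   1.31   0.906  2.073 -0.965] [0.54133455 0.15704    0.27762909] [[-0.003, 1.0, -0.009], [-0.496, -0.01, -0.868], [-0.868, 0.002, 0.496]]
top [([308, 119], 28), ([268, 120], 6), ([174, 195], 82), ([165, 199], 43), ([185, 208], 5)]
side [([195, 125], 11), ([252, 124], 14), ([202, 157], 183), ([178, 156], 20), ([278, 199], 69), ([174, 228], 63)]
```

View pics/p2.png

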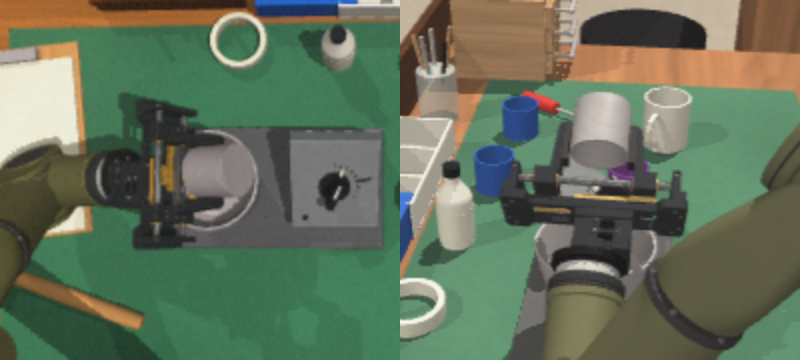

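The cup looks empty in the side view, and the vertical force fell from 3 N to 0.7 N. I turn it back upright.

Emit:
move_arm(targets=[[[0,-4,0,2,0,10,0],[0,-8,0,4,0,20,0],[0,-12,0,6,0,30,0],[0,-16,0,8,0,40,0],[0,-20,0,10,0,50,0],[0,-24,0,12,0,60,0],[0,-28,0,14,0,70,0],[0,-32,0,16,0,80,0],[0,-35,0,20,0,90,0],[0,-35,0,20,0,100,0]]])

```text
clock: 8.78
tool_pos: [0.5413, 0.1572, 0.3193]
eef_rot: [0.7, 0.693, -0.12, 0.121]
contact_force: [0.5, -0.2, -2.5]
opening: 0.704
finger_force: 34.9
```

```bash
python3 look.py p3; python3 -c "
from h import *
R=Ro.from_quat(r.get_state()['eef_rot']);print((R.inv()*Ro.from_matrix(np.array([[0,1,0],[1,0,0],[0,0,-1.]]))).as_rotvec(degrees=True))"
```

```text
[-0.496  0.589 -0.067  1.559  0.351  1.202 -0.728] [0.54131225 0.15716948 0.31925087] [[0.011, 1.0, 0.0], [0.942, -0.01, -0.336], [-0.336, 0.004, -0.942]]
top [([242, 119], 95), ([307, 119], 29), ([167, 166], 52)]
side [([196, 126], 9), ([202, 157], 181), ([178, 156], 16), ([173, 229], 58), ([257, 236], 22), ([265, 239], 9)]
[ 0.1678167  20.00543053 -1.14006987]
```

View pics/p3.png

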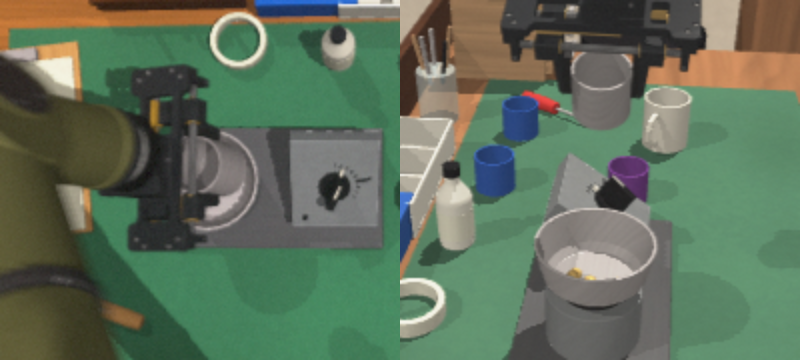

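Emit:
move_arm(targets=[[[0,0,0,0,0,10,0],[0,-20,5,7,0,20,-1],[0,-60,10,21,0,20,-1],[0,-110,20,39,0,20,-1],[0,-160,30,57,0,20,-1],[0,-210,40,75,0,20,-1],[0,-260,50,93,0,20,-1],[0,-310,60,110,0,20,-1],[0,-340,66,121,0,20,-1],[0,-340,66,121,0,20,-1]]])

```text
clock: 10.12
tool_pos: [0.6029, -0.2067, 0.3181]
eef_rot: [0.706, 0.709, -0.003, -0.002]
contact_force: [-0.3, -0.0, -1.0]
opening: 0.707
finger_force: 34.9
```

```bash
python3 - <<'E'
from h import *
s=r.get_state();print(np.round(s["q"],3),s["tool_pos"],Ro.from_quat(s["eef_rot"]).as_matrix().round(3).tolist())
im=r.snapshot("top");sd=r.snapshot("side")
a=cv2.resize(im[165:235,160:290],None,fx=6,fy=6,interpolation=cv2.INTER_CUBIC);b=cv2.resize(sd[100:280,140:370],None,fx=1,fy=1)
o=np.zeros((600,780,3),np.uint8);o[:420]=a;o[420:,:230]=b;o[420:,230:530]=cv2.resize(im[130:250,290:490],(300,180));cv2.imwrite("pics/p4.png",o[:,:,::-1])
E
```

```text
[ 0.358  0.633 -0.192  1.413  0.13   1.115  0.149] [ 0.60294021 -0.20674176  0.3181211 ] [[-0.004, 1.0, -0.007], [1.0, 0.004, -0.003], [-0.002, -0.007, -1.0]]
```

View pics/p4.png

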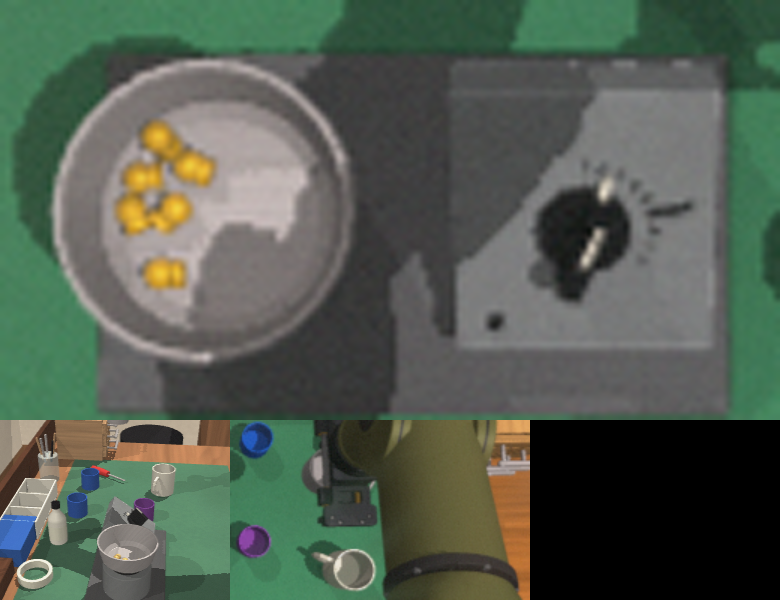

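Six studs lie in the bowl, at crop (158,138), (193,168), (142,178), (130,212), (175,210) and (163,273). I put the cup back at its spot.

Emit:
move_arm(targets=[[[0,-10,5,40,0,0,0],[0,-19,10,90,0,0,0],[0,-19,10,140,0,0,0],[0,-19,10,190,0,0,0],[0,-19,10,230,0,0,0],[0,-19,10,260,0,0,0],[0,-19,10,275,0,0,0],[0,-19,10,283,0,0,0],[0,-19,10,287,0,0,0],[0,-19,10,287,0,0,0]]])

```text
clock: 11.48
tool_pos: [0.6134, -0.2232, 0.0333]
eef_rot: [0.704, 0.71, -0.001, -0.001]
contact_force: [-0.1, 0.6, -0.6]
opening: 0.704
finger_force: 34.9
```

Emit:
move_arm(targets=[[[0,0,0,2,0,0,0],[0,0,0,4,0,0,0],[0,0,0,5,0,0,0],[0,0,0,5,0,0,0]]])

```text
clock: 11.98
tool_pos: [0.6129, -0.2233, 0.0281]
eef_rot: [0.704, 0.71, -0.001, -0.001]
contact_force: [-1.9, -0.1, 3.1]
opening: 0.704
finger_force: 34.9
```

Contact is made. I open and retreat upward.

Emit:
move_arm(targets=[[[1,0,0,0,0,0,0],[1,0,0,0,0,0,0],[1,0,0,0,0,0,0],[1,0,0,0,0,0,0],[1,0,0,-15,0,0,0],[1,0,0,-40,0,0,0],[1,0,0,-80,0,0,0],[1,0,0,-130,0,0,0],[1,0,0,-190,0,0,0],[1,0,0,-240,0,0,0]]])

```text
clock: 13.22
tool_pos: [0.6139, -0.2232, 0.2714]
eef_rot: [0.704, 0.71, -0.0, 0.0]
contact_force: [1.2, -0.2, -0.0]
opening: 1.0
finger_force: 0.0
```

```bash
python3 - <<'E'
from h import *
np.set_printoptions(precision=4,suppress=True)
s=r.get_state();print(np.round(s["q"],3),s["tool_pos"],Ro.from_quat(s["eef_rot"]).as_matrix().round(3).tolist())
# panel geometry: find panel height from knob seen in 2 views; pix from p4 crop (x/6+160, y/6+165)
im=r.snapshot("top");sd=r.snapshot("side")
P=lambda x,y:(160+x/6-.42,165+y/6-.42)
o,d=ray("top",P(583,228)); 
# feeder frame: yaw -1deg, centre
yaw=np.radians(-1);C=np.array([.539,.108,0]);Rf=Ro.from_euler("z",yaw)
n=Rf.apply([-np.sin(np.radians(35)),0,np.cos(np.radians(35))])   # panel normal (falls to -x)
u=Rf.apply([np.cos(np.radians(35)),0,np.sin(np.radians(35))])    # up the slope
rt=np.cross(u,n)
# top edge of panel: row y=90 in crop, top height .115 (+?) ; bottom edge y=348
for y in(90,348): print("edge",[onz("top",P(580,y),z) for z in(.015,.03,.115,.13)])
print("nib side? rt",rt)
cv2.imwrite("pics/side5.png",cv2.resize(sd[165:245,215:320],None,fx=7,fy=7,interpolation=cv2.INTER_CUBIC)[:,:,::-1])
m=sd.astype(int);
E
```

```text
[ 0.379  0.696 -0.193  1.433  0.145  1.027  0.162] [ 0.6139 -0.2232  0.2714] [[-0.008, 1.0, -0.0], [1.0, 0.008, -0.001], [-0.001, -0.0, -1.0]]
edge [array([0.6133, 0.0212, 0.015 ]), array([0.6112, 0.021 , 0.03  ]), array([0.599 , 0.0201, 0.115 ]), array([0.5969, 0.0199, 0.13  ])]
edge [array([0.4778, 0.0232, 0.015 ]), array([0.4775, 0.023 , 0.03  ]), array([0.4758, 0.022 , 0.115 ]), array([0.4755, 0.0218, 0.13  ])]
nib side? rt [-0.0175 -0.9998  0.    ]
```

View pics/side5.png

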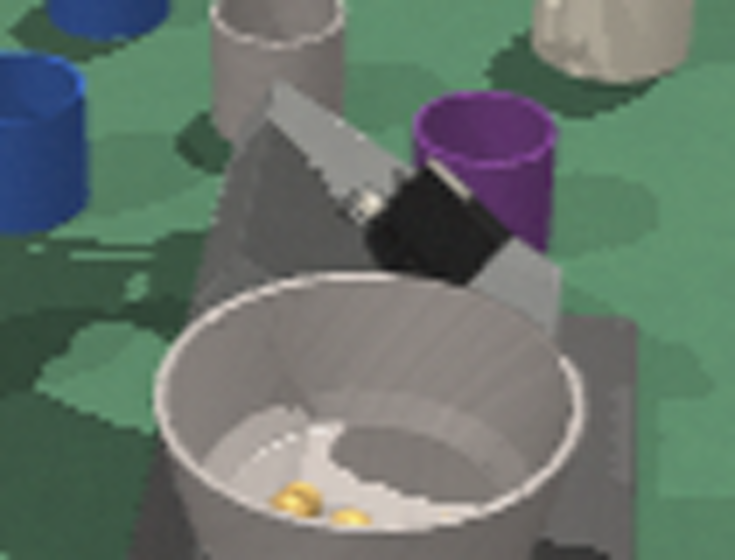

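The cup stands upright behind the feeder. In this side crop the nib is at (367,205) and the white bar line runs from (432,163) to (467,197).

```bash
python3 - <<'E'
from h import *
np.set_printoptions(precision=4,suppress=True)
T=lambda x,y:(160+(x+.5)/6-.5,165+(y+.5)/6-.5)
S=lambda x,y:(215+(x+.5)/7-.5,165+(y+.5)/7-.5)
a=np.radians(35);Rf=Ro.from_euler("z",-1,degrees=True)
n=Rf.apply([-np.sin(a),0,np.cos(a)]);u=Rf.apply([np.cos(a),0,np.sin(a)]);rt=np.cross(u,n)
E0=onz("top",T(580,90),.115)
pts={"nib":((606,188),(367,205)),"barP":((603,231),(432,163)),"barC":((585,268),(467,197))}
W={}
for k,(t,s) in pts.items():
    X,e=two(T(*t),S(*s));W[k]=X;print(k,X,"gap",e,"h over panel",(X-E0)@n,"u",(X-E0)@u,"r",(X-E0)@rt)
for h0 in (0,):
    def onp(p,h):
        o,d=ray("top",p);return o+d*(((E0+n*h-o)@n)/(d@n))
    c=onp(T(583,228),8e-3);bc=onp(T(585,268),37e-3);bp=onp(T(603,231),37e-3);nb=onp(T(606,188),8e-3);m1=onp(T(652,212),0);m2=onp(T(690,206),0)
    f=lambda v:(((v-E0)@u).round(4),((v-E0)@rt).round(4))
    for k,v in dict(c=c,barC=bc,barP=bp,nib=nb,m1=m1,m2=m2).items():print(k,v,f(v))
    ax=c-8e-3*n
    ang=lambda v,w:np.arctan2((v-w)@rt,(v-w)@u)
    print("angles bar",ang(bp,bc),"nib",ang(nb,c),"marks",ang(m1,c),ang(m2,c),ang(m2,m1))
    print("radius of nib,m1,m2",np.linalg.norm(nb-c),np.linalg.norm(m1-ax),np.linalg.norm(m2-ax))
print("n",n,"u",u,"rt",rt)
E
```

```text
nib [0.5536 0.0084 0.1024] gap 0.0015131544137379656 h over panel 0.015660927039656016 u -0.044246885037304215 r 0.012485804955471228
barP [0.53   0.0101 0.1247] gap 0.0007301476499474378 h over panel 0.04746091586966243 u -0.05082393790617395 r 0.011123605540964643
barC [0.5145 0.019  0.1157] gap 0.0018367767752815488 h over panel 0.04903863411660356 u -0.06883445913299076 r 0.0025767164845574685
c [0.5354 0.02   0.0802] (np.float64(-0.0721), np.float64(0.0012))
barC [0.5144 0.0191 0.1009] (np.float64(-0.0773), np.float64(0.0024))
barP [0.5313 0.0102 0.1128] (np.float64(-0.0566), np.float64(0.0111))
nib [0.5537 0.0084 0.0932] (np.float64(-0.0495), np.float64(0.0125))
m1 [ 0.5431 -0.0142  0.0762] (np.float64(-0.0676), np.float64(0.0352))
m2 [ 0.5456 -0.033   0.0782] (np.float64(-0.0642), np.float64(0.0539))
angles bar 0.3965582692990309 nib 0.46350074139546854 marks 1.4392367060469222 1.421158085127344 1.388509998334632
radius of nib,m1,m2 0.025330804855415473 0.03436720155056449 0.05338435436391176
n [-0.5735  0.01    0.8192] u [ 0.819  -0.0143  0.5736] rt [-0.0175 -0.9998  0.    ]
```

```bash
python3 - <<'E'
from h import *
np.set_printoptions(precision=4,suppress=True)
T=lambda x,y:(160+(x+.5)/6-.5,165+(y+.5)/6-.5)
S=lambda x,y:(215+(x+.5)/7-.5,165+(y+.5)/7-.5)
a=np.radians(35);Rf=Ro.from_euler("z",-1,degrees=True)
n=Rf.apply([-np.sin(a),0,np.cos(a)]);u=Rf.apply([np.cos(a),0,np.sin(a)]);rt=np.cross(u,n)
E0=onz("top",T(580,90),.13)
def onp(p,h,cam="top"):
    o,d=ray(cam,p);return o+d*(((E0+n*h-o)@n)/(d@n))
c=onp(T(583,228),8e-3);bc=onp(T(585,268),37e-3);bp=onp(T(603,231),37e-3);nb=onp(T(606,188),8e-3);m1=onp(T(652,212),0);m2=onp(T(690,206),0)
f=lambda v:(((v-E0)@u).round(4),((v-E0)@rt).round(4))
for k,v in dict(c=c,barC=bc,barP=bp,nib=nb,m1=m1,m2=m2,sbC=onp(S(467,197),.037,"side"),sbP=onp(S(432,163),.037,"side"),snib=onp(S(367,205),.008,"side")).items():print(k,v,f(v))
ang=lambda v,w:np.arctan2((v-w)@rt,(v-w)@u)
print("angles bar",ang(bp,bc),"nib",ang(nb,c),"marks",ang(m1,c),ang(m2,c))
ax=(c-8e-3*n+bc-37e-3*n)/2;G=ax+29e-3*n;print("axis",ax,"grip",G,"nib r",np.linalg.norm(nb-c),np.linalg.norm(m1-ax),np.linalg.norm(m2-ax))
# desired tool pose: z=-n, y perpendicular to bar
s=r.get_state();R=Ro.from_quat(s["eef_rot"]);print(s["tool_pos"])
for th in(.42,):
    b=np.cos(th)*u+np.sin(th)*rt
    for sx in(1,-1):
        x=sx*b;z=-n;y=np.cross(z,x);D=Ro.from_matrix(np.c_[x,y,z])
        tcp=G+.012*n*0-.019*n
        print(sx,"rotvec",(R.inv()*D).as_rotvec(degrees=True),"shift",R.inv().apply(tcp-s["tool_pos"])*1000,"app80",R.inv().apply(tcp+.08*n-s["tool_pos"])*1000)
E
```

```text
c [0.5342 0.0199 0.0958] (np.float64(-0.071), np.float64(0.0011))
barC [0.5135 0.019  0.1168] (np.float64(-0.0759), np.float64(0.0024))
barP [0.5301 0.0101 0.1285] (np.float64(-0.0554), np.float64(0.0109))
nib [0.5522 0.0084 0.1086] (np.float64(-0.0487), np.float64(0.0123))
m1 [ 0.5417 -0.0138  0.0918] (np.float64(-0.0666), np.float64(0.0347))
m2 [ 0.5442 -0.0323  0.0937] (np.float64(-0.0632), np.float64(0.0531))
sbC [0.5154 0.0225 0.1181] (np.float64(-0.0737), np.float64(-0.0012))
sbP [0.5295 0.0155 0.128 ] (np.float64(-0.0563), np.float64(0.0056))
snib [0.5537 0.0192 0.1096] (np.float64(-0.0471), np.float64(0.0015))
angles bar 0.3965582692990301 nib 0.46350074139547065 marks 1.4412903404293098 1.4224760871211148
axis [0.5367 0.0192 0.0879] grip [0.5201 0.0195 0.1116] nib r 0.02495102138517825 0.033640774908483974 0.05238801891711727
[ 0.6172 -0.224   0.2755]
1 rotvec [-22.4343  34.0943 111.5035] shift [244.5698 -86.2969 177.5739] app80 [ 245.447  -131.4934  111.5701]
-1 rotvec [-30.2758 -19.9217 -62.4336] shift [244.5698 -86.2969 177.5739] app80 [ 245.447  -131.4934  111.5701]
```

Emit:
move_arm(targets=[[[1,25,-10,0,-3.8,-2.5,-7.8],[1,60,-30,0,-7.6,-5,-15.6],[1,95,-45,0,-11.4,-7.5,-23.4],[1,130,-60,10,-15.2,-10,-31.2],[1,165,-80,20,-19,-12.5,-39],[1,200,-100,30,-22.8,-15,-46.8],[1,225,-120,50,-26.6,-17.5,-54.6],[1,245,-131,75,-30.3,-19.9,-62.4],[1,245,-131,100,-30.3,-19.9,-62.4],[1,245,-131,100,-30.3,-19.9,-62.4]]])

```text
clock: 14.58
tool_pos: [0.4765, -0.0215, 0.1816]
eef_rot: [0.308, 0.925, -0.021, 0.221]
contact_force: [0.6, -0.3, -0.7]
opening: 0.999
finger_force: 0.0
```

```bash
cat > goal.py <<'E'
from h import *
np.set_printoptions(precision=4,suppress=True)
a=np.radians(35);Rf=Ro.from_euler("z",-1,degrees=True)
n=Rf.apply([-np.sin(a),0,np.cos(a)]);u=Rf.apply([np.cos(a),0,np.sin(a)]);rt=np.cross(u,n)
E0=np.array([.5969,.0199,.13]);ax=E0-.074*u+.0015*rt
s=r.get_state();R=Ro.from_quat(s["eef_rot"]);print(np.round(s["q"],3),s["tool_pos"])
def go(th,back,sx=-1):
    b=np.cos(th)*u+np.sin(th)*rt;x=sx*b;z=-n;D=Ro.from_matrix(np.c_[x,np.cross(z,x),z])
    tcp=ax+(.033-.019+back)*n
    print(th,back,"rot",(R.inv()*D).as_rotvec(degrees=True),"shift",R.inv().apply(tcp-s["tool_pos"])*1000)
E
python3 - <<'E'
from goal import *
go(.40,.08);go(.4,0)
im=r.snapshot("top");sd=r.snapshot("side")
print([px("top",ax+.033*n),px("side",ax+.033*n)])
cv2.imwrite("pics/k1.png",np.hstack([cv2.resize(im[150:250,190:320],None,fx=3,fy=3),cv2.resize(sd[130:230,210:340],None,fx=3,fy=3)])[:,:,::-1])
E
```

```text
[-0.025  0.586 -0.326  2.443  2.017  0.509 -1.326] [ 0.4765 -0.0215  0.1816]
0.4 0.08 rot [-13.7575  -5.1433  -9.9238] shift [26.5403 35.6314 10.3796]
0.4 0 rot [-13.7575  -5.1433  -9.9238] shift [21.1232 55.1525 87.772 ]
[array([256.7854, 207.9583]), array([280.5358, 193.2028])]
```

View pics/k1.png

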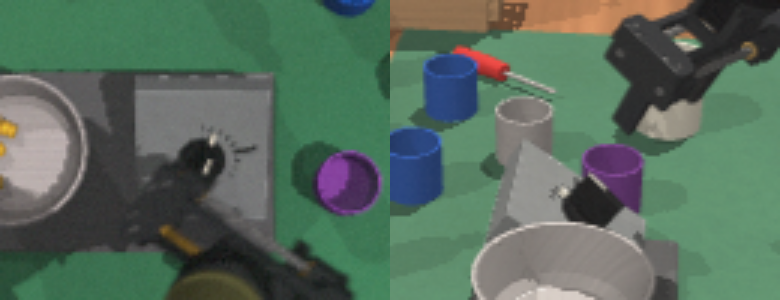

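The gripper is near the knob but lags in rotation. The cup and bystanders are unmoved. I finish the alignment.

Emit:
move_arm(targets=[[[1,12,18,5,-5,-2,-4],[1,26,35,10,-10,-4,-8],[1,26,36,14,-13.8,-5.1,-9.9],[1,25,40,25,-13.8,-5.1,-9.9],[1,25,41,32,-13.8,-5.1,-9.9],[1,25,41,32,-13.8,-5.1,-9.9]]])

```text
clock: 15.42
tool_pos: [0.4988, 0.0168, 0.1424]
eef_rot: [0.2, 0.936, 0.052, 0.285]
contact_force: [-0.2, 0.5, 1.2]
opening: 0.999
finger_force: 0.0
```

```bash
python3 -c "
from goal import *
go(.40,.05);go(.4,0)
r.snapshot('top');s=r.get_state();print(s['tool_pos'],s['qd'])"
```

```text
[ 0.484  1.163 -1.468  2.559  1.935  1.489 -0.999] [0.4988 0.0168 0.1424]
0.4 0.05 rot [-0.8536 -1.108  -0.1046] shift [1.9924 2.7786 2.3749]
0.4 0 rot [-0.8536 -1.108  -0.1046] shift [ 1.0263  3.5243 52.36  ]
[0.5002 0.0193 0.1451] [-0.0405 -0.0763 -0.0321 -0.0102  0.0339 -0.015  -0.0239]
```

Emit:
move_arm(targets=[[[1,1,2,10,-0.5,-0.8,0],[1,1,3,20,-0.5,-0.8,0],[1,1,3,30,-0.5,-0.8,0],[1,1,3,40,-0.5,-0.8,0],[1,1,3,46,-0.5,-0.8,0],[1,1,3,50,-0.5,-0.8,0],[1,1,3,50,-0.5,-0.8,0]]])

```text
clock: 16.35
tool_pos: [0.5299, 0.0233, 0.1057]
eef_rot: [0.198, 0.932, 0.059, 0.297]
contact_force: [-0.4, 0.1, 0.0]
opening: 0.999
finger_force: 0.0
```

```bash
python3 -c "
from goal import *
go(.40,.0);s=r.get_state();print(s['contact_force'])"
```

```text
[ 0.478  1.283 -1.413  2.504  2.072  1.543 -0.942] [0.5299 0.0233 0.1057]
0.4 0.0 rot [ 0.2685  0.197  -0.091 ] shift [ 3.3061 -5.4367  4.5063]
[-0.3521  0.086   0.0309]
```

Emit:
move_arm(targets=[[[1,2,-3,2,0,0,0],[1,3,-5,4,0,0,0],[1,3,-5,4,0,0,0],[0,3,-5,4,0,0,0],[0,3,-5,4,0,0,0],[0,3,-5,4,0,0,0],[0,3,-5,4,0,0,0],[0,3,-5,4,0,0,0],[0,3,-5,4,0,0,0],[0,3,-5,4,0,0,0]]], newtons=10)

```text
clock: 17.6
tool_pos: [0.5284, 0.02, 0.0999]
eef_rot: [0.198, 0.932, 0.059, 0.297]
contact_force: [-0.5, -0.7, -1.0]
opening: 0.232
finger_force: 0.0
```

```bash
python3 -c "
from goal import *
go(.40,.0);s=r.get_state();print(R.inv().apply(s['contact_force']),s['moment'],s['opening'],s['finger_force'])"
```

```text
[ 0.483  1.297 -1.404  2.511  2.089  1.55  -0.943] [0.5284 0.02   0.0999]
0.4 0.0 rot [ 0.285   0.2174 -0.0803] shift [ 0.434  -0.5983  0.6738]
[ 0.594  -1.0366  0.5136] [ 0.0573  0.3588 -0.0197] 0.23243609284357683 0.0
```

Still closing; I hold on.

Emit:
move_arm(targets=[[[0,0,0,0,0,0,0],[0,0,0,0,0,0,0],[0,0,0,0,0,0,0],[0,0,0,0,0,0,0]]])

```text
clock: 18.1
tool_pos: [0.5283, 0.0196, 0.0999]
eef_rot: [0.198, 0.932, 0.059, 0.297]
contact_force: [-0.5, -1.9, 0.6]
opening: 0.136
finger_force: 10.0
```

```bash
python3 -c "
from goal import *
go(.40,.0);s=r.get_state();print(R.inv().apply(s['contact_force']),s['moment'],s['opening'],s['finger_force'])"
```

```text
[ 0.483  1.297 -1.404  2.511  2.089  1.551 -0.943] [0.5283 0.0196 0.0999]
0.4 0.0 rot [ 0.2372  0.2222 -0.0692] shift [ 0.4464 -0.2136  0.6716]
[-0.75   -1.7493 -0.7733] [-0.262   0.4969 -0.2317] 0.13592244429305575 9.999977042607497
```

The bar is gripped: the opening is 12 mm and side load is low. I turn in stages.

Emit:
move_arm(targets=[[[0,0,0,0,0,0,0],[0,0,0,0,0,0,4],[0,0,0,0,0,0,8],[0,0,0,0,0,0,12],[0,0,0,0,0,0,16],[0,0,0,0,0,0,20],[0,0,0,0,0,0,24],[0,0,0,0,0,0,27],[0,0,0,0,0,0,27]]], newtons=22)

```text
clock: 19.23
tool_pos: [0.528, 0.0192, 0.0997]
eef_rot: [0.41, 0.86, 0.126, 0.275]
contact_force: [-3.2, -3.5, 1.6]
opening: 0.133
finger_force: 22.0
```

```bash
python3 -c "
from goal import *
go(1.35,.0);s=r.get_state();print(R.inv().apply(s['contact_force']),R.inv().apply(s['moment']),s['opening'],s['finger_force'])"
```

```text
[ 0.489  1.318 -1.435  2.511  2.077  1.58  -1.394] [0.528  0.0192 0.0997]
1.35 0.0 rot [ 0.2729  0.0467 27.4031] shift [0.4404 0.1713 0.6756]
[-1.6247 -3.5233 -3.082 ] [ 1.1402 -0.1948  0.0439] 0.13255001401588093 22.00049549282994
```

Emit:
move_arm(targets=[[[0,0,0,0,0,0,4],[0,0,0,0,0,0,8],[0,0,0,0,0,0,12],[0,0,0,0,0,0,16],[0,0,0,0,0,0,20],[0,0,0,0,0,0,24],[0,0,0,0,0,0,27.4],[0,0,0,0,0,0,27.4],[0,0,0,0,0,0,27.4]]])

```text
clock: 20.35
tool_pos: [0.5275, 0.0189, 0.0994]
eef_rot: [0.602, 0.739, 0.187, 0.238]
contact_force: [-3.9, -4.5, 1.2]
opening: 0.136
finger_force: 22.0
```

```bash
python3 - <<'E'
from goal import *
go(1.35,.0);s=r.get_state();print(R.inv().apply(s['contact_force']),R.inv().apply(s['moment']),s['opening'],s['finger_force'])
E
```

```text
[ 0.492  1.326 -1.447  2.512  2.071  1.591 -1.864] [0.5275 0.0189 0.0994]
1.35 0.0 rot [ 0.209  -0.0039  0.0703] shift [0.6361 0.5256 0.673 ]
[-3.9213 -3.3681 -3.1204] [ 1.2174 -0.7954 -0.0128] 0.1357665014314935 22.00025805970654
```

Emit:
move_arm(targets=[[[0.5,0,0,0,0,0,0],[0.5,0,0,0,0,0,0],[0.5,0,0,0,0,0,0],[0.5,0,0,0,0,0,0],[0.5,0,0,-10,0,0,0],[0.5,0,0,-22,0,0,0],[0.5,0,0,-35,0,0,0],[0.5,-4,18,-62,0,0,0],[0.5,-8,37,-90,0,0,0],[0.5,-12,56,-117,0,0,0]]])

```text
clock: 21.6
tool_pos: [0.5068, 0.0209, 0.2302]
eef_rot: [0.601, 0.739, 0.189, 0.238]
contact_force: [-0.1, -0.6, 0.0]
opening: 0.495
finger_force: 0.0
```

```bash
python3 - <<'E'
from goal import *
print(s["opening"],s["contact_force"])
im=r.snapshot("top").astype(int);sd=r.snapshot("side").astype(int)
c=px("top",ax+.008*n);x0,y0=int(c[0]),int(c[1])
for q in im[y0-14:y0+18,x0-14:x0+24].sum(2)//3: print(" ".join(f"{v:3d}" for v in q))
E
```

```text
[ 0.567  0.879 -1.469  2.476  1.816  1.205 -1.853] [0.5068 0.0209 0.2302]
0.4948153135789982 [-0.1435 -0.5549  0.0438]
120 119 122 123 121 124 122 122 124 122 122 121 120 125 120 122 121 121 120 125 121 120 120 121 121 122 120 120 120 122 110 110 112 110 119 120 119 110
121 122 121 123 123 121 124 123 123 121 121 121 119 119 121 120 121 122 122 125 121 122 122 123 124 120 119 113 109  98  99 103 104 100 108 112 111 107
124 121 122 124 124 119 123 119 122 120 120 121 118 118 117 104  98  91  80  71  85 118 122 122 119 102 104  95  82  74  78  74  80  88  94 100 110 100
122 123 123 123 123 122 124 124 123 116 111 100  86  82  68  60  55  49  45  43  55 113 123 107  90  78  79  78  73  72  71  77  71  74  83  87  92  90
122 122 124 122 121 109  99  91  82  68  58  56  46  38  32  35  38  36  39  38  46  69  87  81  77  76  77  73  73  72  72  77  70  70  73  79  85  88
106  97  87  78  68  62  53  48  42  37  35  31  32  35  38  42  44  37  36  41  33  54  67  73  75  74  75  73  73  70  75  72  73  71  70  72  80  80
 60  54  46  38  33  36  30  36  31  35  33  32  34  35  33  36  38  
[... 3182 characters left out ...]
  30  39  50  45  38  41  44  41  44  50  47  62  68  71  69  73  74  74  71  72  73  72  84
 46  36  77 112  83  51  44  44  47  43  43  47  47  36  27  34  41  46  43  45  41  52  64  56  56  64  70  68  71  66  68  73  74  72  72  72  78  88
 45  41  62 112  99  61  45  42  43  46  43  45  45  40  35  26  35  43  48  45  48  74  75  68  66  68  63  67  68  70  70  73  71  74  73  75  74  86
 44  48  44 107 103  69  47  43  46  46  47  55  52  32  29  28  31  42  46  46  42  77  85  87  73  66  70  70  67  70  67  69  71  71  72  69  72  91
 40  47  41  83 108  77  58  55  56  62  64  71  61  44  24  31  37  47  48  47  37  73  88  83  71  68  68  69  68  67  65  67  71  73  73  73  78  89
```

```bash
python3 - <<'E'
from goal import *
im=r.snapshot("top").astype(int)
c=px("top",ax+.008*n);x0,y0=int(c[0])-14,int(c[1])-14
w=im.sum(2)/3
def cen(m):
    ys,xs=np.nonzero(m);return xs.mean(),ys.mean()
m=np.zeros_like(w,bool);m[y0+10:y0+16,x0+22:x0+27]=w[y0+10:y0+16,x0+22:x0+27]>80
def onp(p,h):
    o,d=ray("top",p);return o+d*(((E0+n*h-o)@n)/(d@n))
nb=onp(cen(m),.008);v=nb-ax;print("nib px",cen(m),"angle",np.arctan2(v@rt,v@u),"r",np.hypot(v@rt,v@u))
for p in((x0+27,y0+11),(x0+32,y0+10)):
    v=onp(p,0)-ax;print("mark",np.arctan2(v@rt,v@u),np.hypot(v@rt,v@u))
E
```

```text
[ 0.568  0.875 -1.471  2.475  1.818  1.207 -1.853] [0.5087 0.0209 0.2332]
nib px (np.float64(266.0), np.float64(201.2)) angle 1.2872786341241995 r 0.02763471955131068
mark 1.3723648194139713 0.036110725284412684
mark 1.3633438214657128 0.05104476643744351
```

Emit:
move_arm(targets=[[[0.5,-25,5,-20,0,0,0],[0.5,-60,5,-40,0,0,0],[0.5,-100,0,-50,0,0,0],[0.5,-150,-5,-50,0,0,0],[0.5,-200,-10,-50,0,0,0],[0.5,-200,-10,-50,0,0,0]]])

```text
clock: 22.5
tool_pos: [0.5018, -0.1817, 0.2865]
eef_rot: [0.606, 0.736, 0.187, 0.237]
contact_force: [0.4, 1.1, -0.3]
opening: 0.498
finger_force: 0.0
```

```bash
cat > chk.py <<'E'
from goal import *
print(s["contact_force"])
im=r.snapshot("top");w=im.astype(int).sum(2)/3
def onp(p,h):
    o,d=ray("top",p);return o+d*(((E0+n*h-o)@n)/(d@n))
c=px("top",ax+.02*n);x0,y0=int(c[0])-13,int(c[1])-13
for q in w[y0:y0+26,x0:x0+34].astype(int): print(" ".join(f"{v:3d}" for v in q))
print(x0,y0)
i=im.astype(int);m=((i[:,:,0]-i[:,:,2]>70)&(i[:,:,1]-i[:,:,2]>35)).astype(np.uint8)
m[:,235:]=0;m[:160]=0;m[240:]=0;m[:,:160]=0;k,_,st,ce=cv2.connectedComponentsWithStats(m);print("studs",[(ce[j].round(1).tolist(),int(st[j,4])) for j in range(1,k)])
E
python3 chk.py
```

```text
[ 1.216  0.722 -1.4    2.288  1.682  0.646 -1.136] [ 0.5018 -0.1817  0.2865]
[ 0.3617  1.1044 -0.2675]
120 118 118 120 121 122 120 121 119 120 118 123 120 120  89 111 118  97 112 119 117 118 118 120 117 111 110 108 109  82  73  69  69  69
120 120 121 120 119 119 120 125 122 120 120 122 121 120 100 115  93  89 113 117  95 109 117 118 119 118 118 118 116 102  80  71  69  70
120 121 116 116 119 120 122 125 119 121 121 120 119 120 114 119 112 113 118 103  93 112 118 120 120 118 120 118 114  91  74  68  72  68
121 117 118 117 119 120 122 122 119 119 123 120 118 121 118 121 118 119 119 117 112 119  88  98 115 118 118 118 120 102  75  70  72  66
119 122 122 117 122 120 120 120 122 119  95  84  68  67  65  65  70  94 114 120 119 119  85 103 118 117 120 119 119  96  74  73  70  73
121 121 120 121 115 123 121 117 115  95  51  46  36  38  39  36  32  52  60  90 116 119 108 118  95  97 117 120 120 109  83  72  75  70
120 123 119 120 116 122 119 119  81  49  32  34  38  35  33  32  33  29  32  49  92 116 121 103  81 103 120 119 118 117  83  59  57  69
119 118 119 119 119 118 117  84  46  29  34  
[... 1898 characters left out ...]
 121 115 113 110 111 112  90  70  69  68  69  68  68  66  66  66  66  68  67  68  75  73  72  73
116 119 120 118 117 119 117 118 120 118 117 116 117 114 115 111  79  70  67  69  69  70  69  65  65  67  71  65  69  73  70  70  69  72
118 121 117 118 118 114 119 120 121 117 121 122 117 114  91  82  68  66  69  67  67  67  70  65  63  70  69  65  70  67  72  70  72  71
120 122 119 120 118 121 121  95  84 114 120 123 120 102  75  68  68  69  66  71  70  68  67  67  69  69  66  70  70  68  70  74  75  72
 84  99  92  84  85  82  86  74  71  83  84  85  88  77  67  69  68  65  68  66  67  67  69  65  71  66  67  68  67  67  70  68  70  70
243 192
studs [([186.4, 195.0], 145), ([187.1, 210.1], 31)]
```

```bash
python3 -c "
from plant import r
print(r.finish_job())"
```

```text
the job is handed in; nothing more can be done
None
```

The job is handed in: all six studs are in the feeder's bowl, the empty cup stands upright at its old spot, and the knob is at about 1.35 rad by the tool's turn (camera readings 1.29–1.37, allowed 1.23–1.47); no verdict was returned.

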